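# Lock the horseshoe-fitting turntable at its stop

### The job

Push the fitting turntable round clockwise by its upright peg until it comes up against its stop, keeping the horseshoe lying on it. Then lock it with the bar knob: turn the knob clockwise until the resistance rises sharply, give it one eighth of a turn more and no further, and let go. Leave the fuller, the punch and the swage block where they lie.

Things in the scene. Friction and masses are not known exactly. Their poses are not given: they have to be found in the camera images.
- stand: Fixed iron base; origin on the ledge under the turntable's vertical centre pin, z up. On its +x, 167 mm from the pin, a stop block 45 mm high, met by a lug on the turntable's rim. Lock bracket: 26 mm round post 185 mm from the pin, 80 degrees counter-clockwise (from above) from its +x, with an arm inward over the rim; its top is 114 mm above the ledge
- turntable: Round cast-iron plate, 300 mm across, 16 mm thick, that turns on the centre pin; origin on the pin at the plate's underside, 34 mm above the ledge (top face at 50 mm); z up. A 40 mm boss with a pin, 30 mm high in all, at its centre. It starts 0.8 to 1.75 rad short of the stop, clockwise (from above) towards it; against the stop its x axis lines up with the stand's. Stays where left; takes 3 to 9 N at the peg to move.
- handle (a point): Point on the axis of the turntable's upright peg (round steel, 18 mm thick, from the plate's top face up to 116 mm above the ledge); the point is 100 mm above the ledge, 125 mm from the centre pin, 110 degrees clockwise from the turntable's x axis
- knob: Lock screw's flat steel bar knob at the bracket arm's inner end: 60 mm long (x), 14 thick (y), 32 tall; origin at the bar's centre on the vertical screw axis, 146 mm above the ledge; pinch from above. Clockwise (from above) lowers it 8 mm a turn; runs freely (0.05 N m) for 0.6 to 1.8 rad, unknown, until its foot meets the plate, then torque jumps to about 0.4 N m and climbs 0.3 per rad; stays where left
- shoe: Hand-forged iron horseshoe, about 130 mm by 120 mm, 10 mm thick, 0.4 kg, lying loose on the turntable round its centre boss; origin at the centre of its round part, on its underside; its open end is towards its own +x.
- fuller: Bystander: fuller with a 280 mm hickory handle (handle towards its -x) and an iron head, lying on the ledge; origin on the ledge near the middle of its length.
- punch: Bystander: tapered steel punch, 165 mm long, up to 26 mm thick, lying on the ledge along its x axis; origin on the ledge under its middle.
- swage: Bystander: black iron swage block, 100 x 100 x 50 mm, on the ledge; origin at the centre of its underside.
Mind the look-alikes: they are no part of the job. Of the things like the shoe, leave any that is pink; of the rest the smaller one is meant.

How it is judged (in metres and radians):
On the way, in this order (a step that is already met when the one before it is completed fails the run):
1. the turntable is against its stop, the lock screw still loose (angle between the x axis of turntable and the x axis of stand, either way round below 0.05 rad and contact force between knob and turntable below 0.5 N), for 0.2 s.
2. the lock screw bites on the plate (contact force between knob and turntable above 4 N), for 0.2 s.
At the end, for the whole second after the job is handed in: The turntable is against its stop (within 0.05 rad), the lock screw is an eighth of a turn past where its foot met the plate (within about 20 degrees; its foot then presses with 7 to 26 N), the shoe lies still and flat round the boss (centre within 20 mm), the bystanders as they were (angle between the x axis of turntable and the x axis of stand, either way round below 0.05 rad and contact force between knob and turntable between 7 and 26 N and horizontal distance between shoe and turntable below 0.02 m and z of shoe in the frame of turntable below 0.02 m and linear speed of shoe below 0.01 m/s); the robot touches nothing.
It fails at once if the lock screw is overtightened (contact force between knob and turntable above 32 N).
It fails at once if the fuller, the punch or the swage block is moved more than 20 mm (distance of any of fuller, punch, swage from where it was at the start of the episode above 0.02 m).
It also fails if it takes over 72 s, if anything falls off the work surface, if the arm or the gripper's body presses on something with over 40 N, if the wrist force passes 120 N, or if a joint passes its speed limit or range.

### The arm

A 7-joint arm with a two-finger parallel gripper is mounted at the origin on the work surface. World frame = base frame: x ahead of the robot, y to its left, z up, the work surface at z = 0. Lengths are in mm, angles in rad, forces in N, time in s.
With the tool pointing down it reaches from about 425 to 825 mm from the base axis. Payload 3.6 kg.
Tool frame: the origin (TCP) lies at the centre of the arm's flange, where the gripper is bolted on; the fingertips stand 186 mm ahead of it and the grasp point (between the pads) lies 167 mm ahead of it; z points along the fingers, y is the direction in which the jaws open and shut (so a half turn about z gives the same grasp; the last joint's range is limited). The gripper opens to 93 mm and grips with 3 to 60 N. Pads are 15 mm wide; open, the fingers measure 128 mm over their backs; the gripper's body (75 mm by 188 mm) begins 65 mm behind the grasp point.
Start: joints at [1.151, 0.615, -0.013, 1.423, 0.008, 1.103, -0.04], TCP at [249.412, -600.225, 404.74] pointing down, gripper open.
Joint ranges: [-3.12, 3.12], [-0.3, 2.06], [-1.34, 1.32], [0.26, 2.42], [-1.36, 4.5], [0.01, 1.98], [-2.84, 2.84]. Speed limits (rad/s): [2.79, 2.79, 3.14, 3.14, 3.14, 3.14, 3.14].

### API

Orientations are given as a 3x3 rotation matrix whose columns are the frame's x, y, z axes.
In Python, from plant import get_obs, eyes, ctrl gives the robot as it stands.
- The arm moves only by the tool arm_command, never from a script. Its argument "motion" is text: rows parted by semicolons, each of 7 numbers parted by spaces: the closure, from 0 (fully open) to 1 (shut), then the shift along the tool's x, y, z in m, then the turn, a rotation vector about the tool's x, y, z in rad. In form: hand tx ty tz rx ry rz; .... A call has 1 to 10 rows; each row is the pose to reach, as a shift and turn from the pose commanded when the call began, along the tool's axes at that moment; what a row does not reach only later rows make up. A row lasts 1/8 s, in which the tool goes at most 62.5 mm and 10.7 degrees, less where a joint would pass 70% of its speed; a pose out of reach is approached as far as the arm can. A call with a gripper value outside its range is refused whole. The fingers move at their own pace and stop on an object; "newtons" is the grip in N (left out, the last holds). Time passes only in rows, so rows that repeat a pose let the fingers close. It gives the time, the measured TCP pose, the force and the opening at its end, in the units of the state.
- get_obs(): the state, without advancing time (a new reading comes with each control period).
- eyes.get_image(name): name is "scene" or "top" or "wrist"; returns a dict with "frame" (400x640x3 uint8, red, green, blue), "vertical_fov" (degrees; the focal length in pixels is half the picture's height over the tangent of half this angle, whatever the lens; pixels are square), "cx", "cy" (the principal point, pixels), "distortion" ([k1, k2, p1, p2, k3] as OpenCV has them; the pictures are not rectified), "extrinsics" (4x4, takes a point from camera to world coordinates). Camera axes: x right, y up, looking along -z (the intrinsics and any distortion apply to the point x, -y, -z); pixel columns grow to the right and rows downward; lengths in mm; the calibration is good to about 2 mm. A picture is of the moment at which its call begins. There is no depth.
- ctrl.sign_off(): hands the job in, once; it reports no verdict.
The state is a dict: "clock": time; "q": joint angles; "dq": joint speeds; "joint_efforts": joint torques, N m; "position": TCP position; "ee_rot": TCP orientation; "ft_force": force on the tool from outside, world axes, zero at the start; "wrist_torque": the same for the moment, N m; "opening": opening from 0.0 (shut) to 1.0 (fully open).
Only numpy, scipy, OpenCV 4.12 (cv2) and the standard library are available. Lean on these libraries where they do the work, as an engineer would, in place of code of your own. Each camera call takes 0.05 s, during which the arm holds its last target. There are 200 camera calls.

## Working session

There is one attempt and no reset: what is moved stays moved. The work goes in short steps, Python scripts to look and compute and a tool call to move; the robot and the scene stay as the last step left them, time stands still between calls to the robot, and variables do not carry over. Pictures are saved under pics/ and viewed, about 8 in all and at most 12, crops included, and the job is handed in when it is done.

Besides the shell and the picture viewer there is one more tool, called after "Call:" in YAML: its name, and indented under it one key for each argument. arm_command: Moves the arm, as the interface text tells. Its arguments: {"type":"object","properties":{"motion":{"type":"string"},"newtons":{"type":"number"}},"required":["motion"]}

```bash
mkdir -p pics; cat > h.py <<'E'
import numpy as np, cv2
from plant import get_obs, eyes, ctrl
def grab(n):
    d=eyes.get_image(n); f=d["frame"]; h=f.shape[0]
    F=h/2/np.tan(np.radians(d["vertical_fov"])/2)
    K=np.array([[F,0,d["cx"]],[0,F,d["cy"]],[0,0,1.]])
    return f,K,np.array(d["distortion"],float),np.array(d["extrinsics"],float)
def save(n,f): cv2.imwrite("pics/"+n,cv2.cvtColor(f,cv2.COLOR_RGB2BGR))
def ray(uv,K,D,E):
    p=cv2.undistortPoints(np.array(uv,float).reshape(-1,1,2),K,D).reshape(-1,2)
    d=np.c_[p[:,0],-p[:,1],-np.ones(len(p))]@E[:3,:3].T
    return E[:3,3],d/np.linalg.norm(d,axis=1,keepdims=True)
def onz(uv,c,z):
    o,d=ray(uv,*c); return o+d*((z-o[2])/d[:,2])[:,None]
def proj(P,K,D,E):
    P=np.array(P,float).reshape(-1,3); q=(P-E[:3,3])@E[:3,:3]; q=q*[1,-1,-1]
    return cv2.projectPoints(q,np.zeros(3),np.zeros(3),K,D)[0].reshape(-1,2)
def tri(a,b):
    (o1,d1),(o2,d2)=a,b; d1=d1[0];d2=d2[0]
    s=np.linalg.lstsq(np.c_[d1,-d2],o2-o1,rcond=None)[0]
    p,q=o1+s[0]*d1,o2+s[1]*d2; return (p+q)/2,np.linalg.norm(p-q)
def store(n):
    c=grab(n); np.savez("cam_%s.npz"%n,f=c[0],K=c[1],D=c[2],E=c[3]); save("%s_%d.png"%(n,int(get_obs()["clock"]*100)),c[0]); return c
def load(n):
    z=np.load("cam_%s.npz"%n); return z["f"],(z["K"],z["D"],z["E"])
E
python3 - <<'E'
from h import *
o=get_obs(); print(o["clock"],o["position"],o["ee_rot"],o["opening"],o["ft_force"])
fs=[]
for n in("scene","top","wrist"):
    c=store(n); print(n,c[1][0,0],c[2],c[3].round(3).tolist())
E
ls pics
```

```text
0.0 [ 249.26206452 -599.96576101  403.58835918] [[ 9.23451485e-01  3.83713745e-01 -1.05649296e-03]
 [ 3.83715191e-01 -9.23448543e-01  2.33249656e-03]
 [-8.06058958e-05 -2.55933981e-03 -9.99996722e-01]] 1.0008457722657305 [ 0.56660296 -0.7566335  -0.00982612]
scene 370.56947419960653 [-0.04456022  0.          0.          0.          0.        ] [[0.479, -0.631, 0.61, 1120.469], [0.878, 0.357, -0.32, -331.673], [-0.016, 0.689, 0.725, 849.824], [0.0, 0.0, 0.0, 1.0]]
top 488.43169310901646 [-0.13383114  0.          0.          0.          0.        ] [[0.014, 0.982, -0.188, 284.893], [-1.0, 0.017, 0.012, -13.104], [0.015, 0.188, 0.982, 1327.816], [0.0, 0.0, 0.0, 1.0]]
wrist 292.2287769267538 [-0.01453945  0.          0.          0.          0.        ] [[0.384, 0.89, 0.245, 316.8], [-0.923, 0.371, 0.1, -571.247], [-0.002, -0.265, 0.964, 382.351], [0.0, 0.0, 0.0, 1.0]]
scene_5.png
top_10.png
wrist_15.png
```

View pics/scene_5.png

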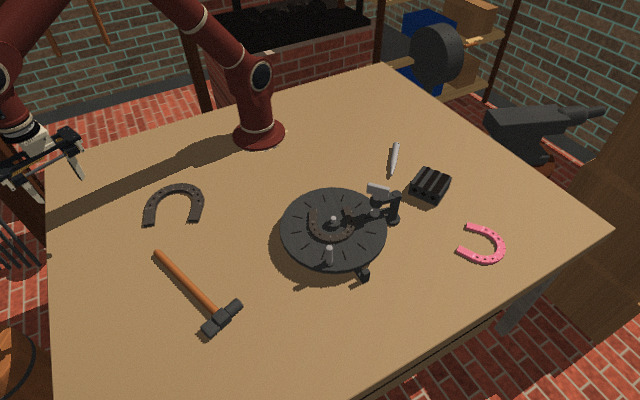

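View pics/top_10.png

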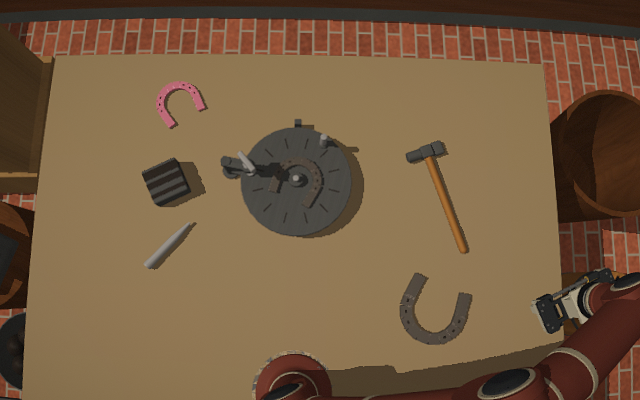

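The scene view shows the turntable at (333,230), with its peg at (329,255) and the bracket post at (394,205). The top view shows the pin at (298,180), peg (325,140), stop (298,123), post (230,165). 

Candidates for the shoe: the small brown one on the plate (top 300,180), the larger grey one (435,310), and the pink one (180,103). The small brown one is meant. Candidates for the knob: the pale bar (top 245,160) and the dark arm (265,172). A close crop should settle which.

```bash
python3 - <<'E'
from h import *
f,_=load("top"); g,_=load("scene")
a=cv2.resize(f[110:245,210:370],None,fx=4.2,fy=4.2,interpolation=cv2.INTER_CUBIC)
a=cv2.resize(f[115:245,215:360],(400,359),interpolation=cv2.INTER_CUBIC)
b=cv2.resize(g[170:290,270:415],(400,331),interpolation=cv2.INTER_CUBIC)
h=np.zeros((359,800,3),np.uint8); h[:,:400]=a; h[:331,400:]=b
save("crop1.png",np.clip(h*1.6,0,255).astype(np.uint8))
E
```

```text
(no output)
```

View pics/crop1.png

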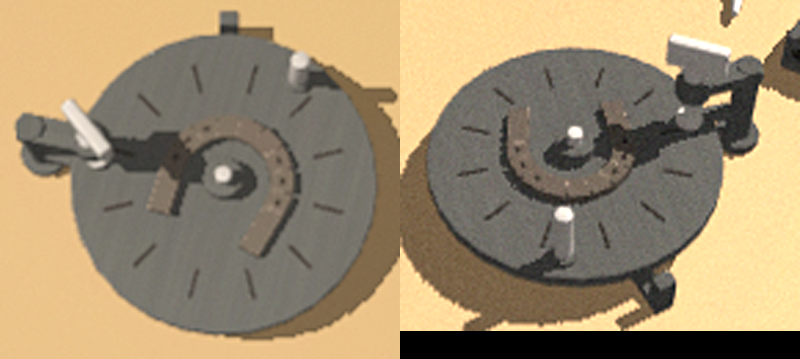

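The crop shows the small brown shoe round the boss. The pale bar at crop (85,127) is the knob, the peg top is at (299,60) and the pin at (223,174). Next I triangulate.

```bash
python3 - <<'E'
from h import *
s=400/145
f,ct=load("top"); g,cs=load("scene")
T=lambda x,y:(x/s+215,y/s+115); S=lambda x,y:((x-400)/s+270,y/s+170)
for n,a,b in [("pintop",(223,174),(575,132)),("pegtop",(299,59),(564,213)),("knobtopA",(68,104),(671,39)),("knobtopB",(103,152),(729,50)),("posttop",(29,127),(743,68)),("stop",(229,14),(660,283))]:
    p,e=tri(ray(T(*a),*ct),ray(S(*b),*cs)); print(n,p.round(1),round(e,1))
# ledge plane checks: bright components
for nm,im,c,box in (("top",f,ct,(215,115,360,245)),("scene",g,cs,(270,170,415,290))):
    x0,y0,x1,y1=box; hs=cv2.cvtColor(im,cv2.COLOR_RGB2HSV)[y0:y1,x0:x1]
    m=((hs[...,1]<40)&(hs[...,2]>110)).astype(np.uint8)
    n,l,st,ce=cv2.connectedComponentsWithStats(m)
    for i in range(1,n):
        if st[i,4]>8:
            pts=np.argwhere(l==i)[:,::-1]+[x0,y0]
            r=cv2.minAreaRect(pts.astype(np.float32)); print(nm,st[i,4],(ce[i]+[x0,y0]).round(1),[np.round(v,1) for v in r])
    # plate ellipse from dark grey
    # rough
    if nm=="top":
        m2=((hs[...,2]<115)&(hs[...,1]<70)).astype(np.uint8)
        cn=max(cv2.findContours(m2,0,1)[0],key=cv2.contourArea); print(cv2.minEnclosingCircle(cn))
E
```

```text
pintop [556.3   2.8  77.7] 4.3
pegtop [659.6 -67.7 114.6] 2.4
knobtopA [583.2 117.2 181.1] 44.1
knobtopB [575.9 133.5 140.4] 56.8
posttop [589.9 181.5 108.6] 2.0
stop [726.4  -2.4  43.1] 1.6
top 31 [322.9 136.6] [array([322.8, 136.8]), array([4.9, 5.7]), np.float64(45.0)]
top 131 [245.3 161.2] [array([244.3, 161.2]), array([22.2,  7.7]), np.float64(51.3)]
top 28 [295.2 177.5] [array([295. , 177.5]), array([4.9, 4.9]), np.float64(45.0)]
((70.0, 62.0), 66.7608642578125)
scene 9 [391.7 171.3] [array([392. , 171.5]), array([3., 2.]), np.float64(90.0)]
scene 65 [378.6 186.1] [array([378.5, 186. ]), array([21.8,  2.9]), np.float64(14.7)]
scene 19 [333.1 217.4] [array([333. , 217.5]), array([3., 4.]), np.float64(90.0)]
scene 31 [329.1 247.2] [array([329. , 247.5]), array([5., 6.]), np.float64(90.0)]
```

```bash
cat >> h.py <<'E'
from scipy.spatial.transform import Rotation as R
def move_to(g,yaw,off=167):
    """grasp point g (mm), tool-y heading yaw (deg), tool down -> tool shift (m), rotvec"""
    o=get_obs(); Rm=np.array(o["ee_rot"]); p=np.array(o["position"])
    y=np.array([np.cos(np.radians(yaw)),np.sin(np.radians(yaw)),0]); z=np.array([0,0,-1.]); x=np.cross(y,z)
    Rt=np.c_[x,y,z]; t=np.array(g,float)-off*z
    print("shift",(Rm.T@(t-p)/1000).round(4),"rot",R.from_matrix(Rm.T@Rt).as_rotvec().round(3),"clock",o["clock"])
E
python3 - <<'E'
from h import *
s=400/145
f,ct=load("top"); g,cs=load("scene")
T=lambda x,y:(x/s+215,y/s+115); S=lambda x,y:((x-400)/s+270,y/s+170)
for a,b in [((68,104),(729,50)),((103,152),(671,39))]:
    p,e=tri(ray(T(*a),*ct),ray(S(*b),*cs)); print(p.round(1),round(e,1))
print(onz([T(223,174)],ct,80),onz([T(299,59)],ct,116))
move_to([655,-65,233],55.7)
E
```

```text
[600.8 143.  161.6] 7.0
[557.4 108.9 156.1] 3.3
[[554.85307694   0.7724728   80.        ]] [[658.6415814  -68.75183145 116.        ]]
shift [ 0.5799 -0.3383  0.0045] rot [-1.000e-03 -2.000e-03 -2.149e+00] clock 0.15
```

Call:
arm_command:
  motion: "0.55 0.3 -0.17 0 0 0 -1.0; 0.55 0.58 -0.338 0.004 0 0 -2.149; 0.55 0.58 -0.338 0.004 0 0 -2.149; 0.55 0.58 -0.338 0.004 0 0 -2.149; 0.55 0.58 -0.338 0.004 0 0 -2.149; 0.55 0.58 -0.338 0.004 0 0 -2.149; 0.55 0.58 -0.338 0.004 0 0 -2.149; 0.55 0.58 -0.338 0.004 0 0 -2.149; 0.55 0.58 -0.338 0.004 0 0 -2.149; 0.55 0.58 -0.338 0.004 0 0 -2.149"
  newtons: 25

```text
clock: 1.4
position: [628.3, -101.1, 400.8]
ee_rot: [[-0.647, 0.763, -0.0], [0.763, 0.647, -0.0], [-0.0, -0.001, -1.0]]
ft_force: [-0.3, -0.7, -0.6]
opening: 0.449
```

```bash
python3 - <<'E'
from h import *
o=get_obs(); print(o["position"],o["opening"],o["q"],o["ft_force"]); move_to([655,-65,233],55.7)
E
```

```text
[ 628.26079972 -101.12496299  400.83242318] 0.44932349102278085 [ 0.42651492  0.64540377 -0.53428886  1.46104823  0.34605528  1.12999365
  0.53575294] [-0.34426879 -0.71710702 -0.61025621]
shift [0.0102 0.0438 0.0008] rot [-0.001  0.    -0.269] clock 1.4
```

Call:
arm_command:
  motion: "0.55 0.01 0.044 0.001 0 0 -0.269; 0.55 0.01 0.044 0.001 0 0 -0.269; 0.55 0.01 0.044 0.001 0 0 -0.269; 0.55 0.01 0.044 0.001 0 0 -0.269"

```text
clock: 1.9
position: [654.4, -67.6, 399.8]
ee_rot: [[-0.822, 0.57, -0.001], [0.57, 0.822, -0.001], [0.0, -0.001, -1.0]]
ft_force: [-0.7, -1.0, 0.6]
opening: 0.451
```

```bash
python3 - <<'E'
from h import *
f,K,D,E=store("wrist"); o=get_obs(); print(o["position"],o["q"])
c=(K,D,E)
P={"pin":(556,2,80),"peg":(659,-68,115),"knobA":(601,143,162),"knobB":(557.4,109,162),"stop":(726,-2,43),"post":(590,181,114)}
for k,p in P.items(): print(k,proj(p,*c).round(0))
save("w1.png",np.clip(f*1.5,0,255).astype(np.uint8))
E
```

```text
[654.36679586 -67.57610183 400.00197116] [ 0.38812215  0.69310888 -0.59515411  1.39251844  0.3991297   1.1769458
  0.71170897]
pin [[320.  69.]]
peg [[321. 206.]]
knobA [[540. -24.]]
knobB [[462. -55.]]
stop [[398. 203.]]
post [[535. -39.]]
```

View pics/w1.png

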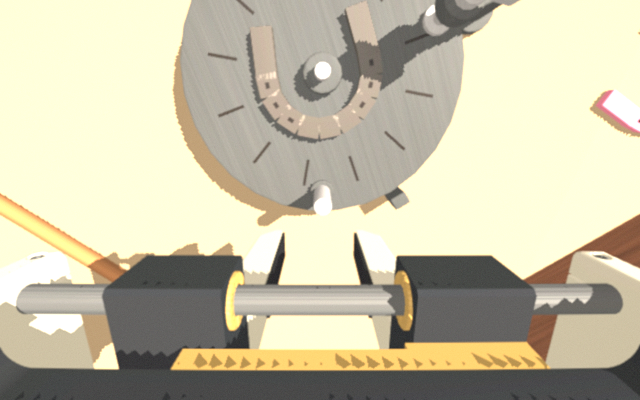

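The wrist view shows the pin at (322,70), the peg top at (322,203) and the stop at (398,197), all within 2–6 px of prediction. I lower the jaws round the peg.

```bash
python3 - <<'E'
from h import *
f,c=load("wrist")
pg=onz([(322,203)],c,116)[0]; pn=onz([(322,70)],c,80)[0]; print(pg,pn,np.degrees(np.arctan2(*(pg-pn)[1::-1])),np.hypot(*(pg-pn)[:2]))
move_to([658,-68,94],55.7)
E
```

```text
[656.66156905 -65.55235197 116.        ] [557.48712131   3.09692945  80.        ] -34.69126680551371 120.61631283608978
shift [-0.0032  0.0018  0.139 ] rot [-0.001  0.    -0.008] clock 1.95
```

Call:
arm_command:
  motion: "0.55 -0.003 0.002 0.05 0 0 -0.008; 0.55 -0.003 0.002 0.1 0 0 -0.008; 0.55 -0.003 0.002 0.139 0 0 -0.008; 0.55 -0.003 0.002 0.139 0 0 -0.008; 0.85 -0.003 0.002 0.139 0 0 -0.008; 0.85 -0.003 0.002 0.139 0 0 -0.008; 0.85 -0.003 0.002 0.139 0 0 -0.008; 0.85 -0.003 0.002 0.139 0 0 -0.008"
  newtons: 25

```text
clock: 2.95
position: [658.6, -66.8, 263.0]
ee_rot: [[-0.827, 0.561, 0.003], [0.561, 0.827, -0.001], [-0.003, 0.001, -1.0]]
ft_force: [-1.6, -1.0, 6.4]
opening: 0.191
```

```bash
python3 - <<'E'
from h import *
o=get_obs(); print(o["position"],o["opening"]*93,o["ft_force"],o["wrist_torque"])
# arc plan in tool frame: from phi0, tool follows rotation
pin=np.array([556,2.3]); Rm=np.array(o["ee_rot"]);p0=np.array(o["position"])
print("r,phi",np.hypot(*(p0[:2]-pin)),np.degrees(np.arctan2(*(p0[:2]-pin)[::-1])))
def arc(d):
    w=R.from_rotvec([0,0,-np.radians(d)]).as_matrix(); c=np.array([*pin,p0[2]])
    print(d,(Rm.T@(w@(p0-c)+c-p0)/1000).round(4),np.radians(d).round(3))
for d in range(4,41,4): arc(d)
E
```

```text
[658.63078581 -66.78383271 262.97618824] 17.719613611868766 [-1.56839791 -0.95836627  6.42478911] [-0.1908998   0.12121986  0.03357332]
r,phi 123.71602215655199 -33.94566907991848
4 [ 0.0003 -0.0086 -0.    ] 0.07
8 [ 0.0011 -0.0172 -0.    ] 0.14
12 [ 0.0026 -0.0257 -0.    ] 0.209
16 [ 0.0047 -0.0341 -0.    ] 0.279
20 [ 0.0073 -0.0423 -0.    ] 0.349
24 [ 0.0105 -0.0504 -0.0001] 0.419
28 [ 0.0143 -0.0581 -0.0001] 0.489
32 [ 0.0186 -0.0656 -0.0001] 0.559
36 [ 0.0234 -0.0728 -0.0001] 0.628
40 [ 0.0286 -0.0796 -0.0001] 0.698
```

Call:
arm_command:
  motion: "0.85 0.0001 -0.0043 0 0 0 0.035; 0.85 0.0003 -0.0086 0 0 0 0.07; 0.85 0.0011 -0.0172 0 0 0 0.14; 0.85 0.0026 -0.0257 0 0 0 0.209; 0.85 0.0047 -0.0341 0 0 0 0.279; 0.85 0.0073 -0.0423 0 0 0 0.349; 0.85 0.0105 -0.0504 0 0 0 0.419; 0.85 0.0143 -0.0581 0 0 0 0.489; 0.85 0.0186 -0.0656 0 0 0 0.559; 0.85 0.0212 -0.0693 0 0 0 0.593"

```text
clock: 4.2
position: [602.5, -111.5, 262.9]
ee_rot: [[-0.371, 0.928, 0.005], [0.928, 0.371, 0.0], [-0.001, 0.004, -1.0]]
ft_force: [2.6, 0.9, 6.3]
opening: 0.189
```

```bash
cat >> h.py <<'E'
def arcs(ds,pin=(556,2.3),r=124.5):
    o=get_obs(); Rm=np.array(o["ee_rot"]);p0=np.array(o["position"]); pin=np.array(pin)
    v=p0[:2]-pin; ph=np.arctan2(v[1],v[0]); print("r,phi",np.hypot(*v).round(1),np.degrees(ph).round(2),"ft",np.round(o["ft_force"],1),np.round(o["wrist_torque"],2),"open",o["opening"]*93,"clk",o["clock"])
    print("y heading",np.degrees(np.arctan2(Rm[1,1],Rm[0,1])))
    for d in ds:
        a=ph-np.radians(d); t=np.array([*(pin+r*np.array([np.cos(a),np.sin(a)])),p0[2]])
        print(d,(Rm.T@(t-p0)/1000).round(4),np.radians(d).round(3))
E
python3 - <<'E'
from h import *
arcs(range(4,41,4))
E
```

```text
r,phi 122.9 -67.77 ft [2.6 0.9 6.3] [ 0.03 -0.28  0.08] open 17.562979995239594 clk 4.2
y heading 21.800405407163492
4 [-0.0014 -0.0087 -0.    ] 0.07
8 [-0.0005 -0.0173 -0.0001] 0.14
12 [ 0.0009 -0.0259 -0.0001] 0.209
16 [ 0.003  -0.0343 -0.0002] 0.279
20 [ 0.0056 -0.0426 -0.0002] 0.349
24 [ 0.0088 -0.0507 -0.0002] 0.419
28 [ 0.0125 -0.0585 -0.0003] 0.489
32 [ 0.0168 -0.0661 -0.0003] 0.559
36 [ 0.0216 -0.0733 -0.0003] 0.628
40 [ 0.0269 -0.0802 -0.0004] 0.698
```

Call:
arm_command:
  motion: "0.85 -0.001 -0.0087 0 0 0 0.07; 0.85 -0.0005 -0.0173 0 0 0 0.14; 0.85 0.0009 -0.0259 0 0 0 0.209; 0.85 0.003 -0.0343 0 0 0 0.279; 0.85 0.0056 -0.0426 0 0 0 0.349; 0.85 0.0088 -0.0507 0 0 0 0.419; 0.85 0.0125 -0.0585 0 0 0 0.489; 0.85 0.0168 -0.0661 0 0 0 0.559; 0.85 0.0192 -0.0698 0 0 0 0.593; 0.85 0.0192 -0.0698 0 0 0 0.593"

```text
clock: 5.45
position: [530.8, -117.8, 262.9]
ee_rot: [[0.208, 0.978, 0.004], [0.978, -0.208, 0.003], [0.004, 0.003, -1.0]]
ft_force: [-0.3, 4.3, 9.7]
opening: 0.19
```

```bash
python3 - <<'E'
from h import *
arcs(range(2,19,2))
E
```

```text
r,phi 122.7 -101.85 ft [-0.3  4.3  9.7] [ 0.76  0.18 -0.  ] open 17.626779646629398 clk 5.45
y heading -12.013210965474512
2 [-0.0017 -0.0043 -0.    ] 0.035
4 [-0.0015 -0.0087 -0.    ] 0.07
6 [-0.0012 -0.013  -0.    ] 0.105
8 [-0.0006 -0.0173 -0.0001] 0.14
10 [ 0.     -0.0216 -0.0001] 0.175
12 [ 0.0008 -0.0259 -0.0001] 0.209
14 [ 0.0018 -0.0301 -0.0001] 0.244
16 [ 0.0029 -0.0343 -0.0001] 0.279
18 [ 0.0042 -0.0385 -0.0001] 0.314
```

Call:
arm_command:
  motion: "0.85 0 -0.0043 0 0 0 0.035; 0.85 0.0002 -0.0087 0 0 0 0.07; 0.85 0.0005 -0.013 0 0 0 0.105; 0.85 0.0008 -0.0152 0 0 0 0.122; 0.85 0.001 -0.0173 0 0 0 0.14; 0.85 0.0013 -0.0195 0 0 0 0.157; 0.85 0.0013 -0.0195 0 0 0 0.157"

```text
clock: 6.32
position: [513.1, -112.6, 262.9]
ee_rot: [[0.357, 0.934, 0.007], [0.934, -0.357, 0.002], [0.005, 0.006, -1.0]]
ft_force: [2.6, 4.4, 7.4]
opening: 0.185
```

```bash
python3 - <<'E'
from h import *
arcs(range(1,5,1),r=123)
E
```

```text
r,phi 122.6 -110.48 ft [2.6 4.4 7.4] [ 0.72 -0.22  0.14] open 17.221397936526404 clk 6.325
y heading -20.94333368027868
1 [-0.0004 -0.0021 -0.    ] 0.017
2 [-0.0003 -0.0043 -0.    ] 0.035
3 [-0.0003 -0.0064 -0.    ] 0.052
4 [-0.0001 -0.0086 -0.0001] 0.07
```

Call:
arm_command:
  motion: "0.85 0 -0.0021 0 0 0 0.017; 0.85 0.0001 -0.0043 0 0 0 0.035; 0.85 0.0001 -0.0043 0 0 0 0.035; 0.85 0.0001 -0.0043 0 0 0 0.035"

```text
clock: 6.82
position: [511.8, -112.0, 262.9]
ee_rot: [[0.39, 0.921, 0.016], [0.921, -0.39, 0.001], [0.007, 0.014, -1.0]]
ft_force: [10.7, 1.5, 0.6]
opening: 0.192
```

```bash
python3 - <<'E'
from h import *
arcs(range(1,5,1),r=123)
E
```

```text
r,phi 122.6 -111.14 ft [10.7  1.5  0.6] [ 0.35 -1.51  0.23] open 17.818182026648426 clk 6.825
y heading -22.968514784894204
1 [-0.0005 -0.0021 -0.    ] 0.017
2 [-0.0005 -0.0043 -0.0001] 0.035
3 [-0.0005 -0.0064 -0.0001] 0.052
4 [-0.0004 -0.0086 -0.0001] 0.07
```

Call:
arm_command:
  motion: "0.85 0 -0.004 0 0 0 0; 0.85 0 -0.006 0 0 0 0; 0.85 0 -0.006 0 0 0 0"

```text
clock: 7.2
position: [509.7, -111.5, 262.9]
ee_rot: [[0.391, 0.92, 0.028], [0.92, -0.392, -0.002], [0.009, 0.026, -1.0]]
ft_force: [19.7, -2.1, -11.0]
opening: 0.195
```

```bash
python3 - <<'E'
from h import *
arcs([])
E
```

```text
r,phi 122.8 -112.13 ft [ 19.7  -2.1 -11. ] [-0.3  -3.33  0.21] open 18.160709979989093 clk 7.2
y heading -23.06025720392811
```

The force rose to 20 N with no further motion, so the plate is at its stop. I release and rise.

Call:
arm_command:
  motion: "0.5 0 0 0 0 0 0; 0.5 0 0.002 0 0 0 0; 0.5 0 0.005 0 0 0 0; 0.5 0 0.005 -0.06 0 0 0; 0.5 0 0.005 -0.12 0 0 0; 0.5 0 0.005 -0.14 0 0 0; 0.5 0 0.005 -0.14 0 0 0"

```text
clock: 8.07
position: [505.7, -113.1, 402.1]
ee_rot: [[0.393, 0.919, 0.002], [0.919, -0.393, -0.001], [-0.0, 0.002, -1.0]]
ft_force: [0.2, -0.1, -0.1]
opening: 0.502
```

```bash
python3 - <<'E'
from h import *
print(get_obs()["ft_force"]); store("top")
move_to([579,126,240],128)
E
```

```text
[ 0.21658081 -0.08903633 -0.05619088]
shift [ 0.2488 -0.0262 -0.0066] rot [-1.000e-03 -2.000e-03 -2.638e+00] clock 8.125
```

Call:
arm_command:
  motion: "0.5 0.06 -0.006 -0.006 0 0 -0.18; 0.5 0.12 -0.012 -0.006 0 0 -0.36; 0.5 0.18 -0.02 -0.006 0 0 -0.54; 0.5 0.249 -0.026 -0.006 0 0 -0.72; 0.5 0.249 -0.026 -0.006 0 0 -0.9; 0.5 0.249 -0.026 -0.006 0 0 -1.08; 0.5 0.249 -0.026 -0.006 0 0 -1.26; 0.5 0.249 -0.026 -0.006 0 0 -1.44; 0.5 0.249 -0.026 -0.006 0 0 -1.62; 0.5 0.249 -0.026 -0.006 0 0 -1.8"

```text
clock: 9.38
position: [579.4, 125.9, 404.2]
ee_rot: [[-0.986, 0.167, -0.006], [0.167, 0.986, -0.001], [0.005, -0.002, -1.0]]
ft_force: [-0.1, -0.6, 0.3]
opening: 0.499
```

```bash
python3 - <<'E'
from h import *
print(get_obs()["q"])
move_to([579,126,240],128)
E
```

```text
[ 0.16484228  0.60930465 -0.69762173  1.58204193  0.4211881   1.11173393
  0.76772827]
shift [ 0.0004  0.     -0.0028] rot [ 0.    -0.006 -0.831] clock 9.375
```

Call:
arm_command:
  motion: "0.5 0 0 -0.003 0 0 -0.18; 0.5 0 0 -0.003 0 0 -0.36; 0.5 0 0 -0.003 0 0 -0.54; 0.5 0 0 -0.003 0 0 -0.72; 0.5 0 0 -0.003 0 -0.005 -0.831; 0.5 0 0 -0.003 0 -0.005 -0.831"

```text
clock: 10.12
position: [579.6, 125.8, 407.5]
ee_rot: [[-0.792, -0.61, -0.0], [-0.61, 0.792, 0.001], [-0.0, 0.001, -1.0]]
ft_force: [-0.0, -0.5, 0.2]
opening: 0.5
```

```bash
python3 - <<'E'
from h import *
f,K,D,E=store("wrist"); c=(K,D,E); o=get_obs(); print(o["q"],o["position"])
for k,p in {"pin":(556,2,80),"peg":(510,-113,115),"A":(601,143,162),"B":(557.4,109,162),"post":(590,181,114)}.items(): print(k,proj(p,*c).round(0))
w=np.clip(f*1.5,0,255).astype(np.uint8)
ft,ct=load("top"); t=np.clip(cv2.resize(ft[110:245,210:370],(640,540))*1.5,0,255).astype(np.uint8)
out=np.zeros((580,800,3),np.uint8); out[:250,:400]=cv2.resize(w,(400,250)); out[:250,:400]=cv2.resize(w,(400,250)); out[250:580,:400]=cv2.resize(t,(400,330)); 
out[:300,400:800]=cv2.resize(w[:240,160:480],(400,300))
save("w2.png",out)
E
```

```text
[ 0.27299935  0.6698714  -0.91708081  1.57512977  0.56226192  1.17903021
  1.46692286] [579.62467859 125.95131166 408.02889409]
pin [[234.  99.]]
peg [[133. -45.]]
A [[319. 246.]]
B [[318. 180.]]
post [[355. 239.]]
```

View pics/w2.png

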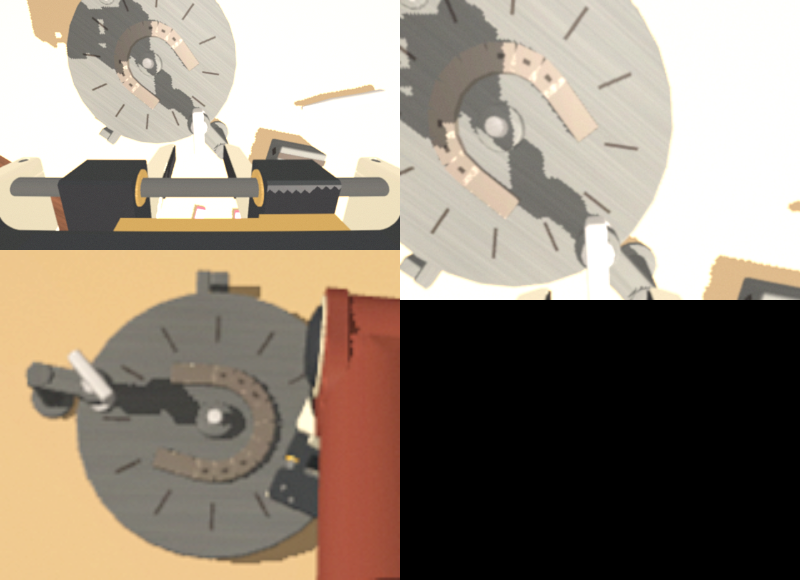

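The top crop shows the lug against the stop block, and the shoe still round the boss. In the wrist view the knob is at about (318,212), upright between the jaws as planned. I measure its axis.

```bash
python3 - <<'E'
from h import *
f,c=load("wrist"); r=f[165:275,285:355]
hs=cv2.cvtColor(r,cv2.COLOR_RGB2HSV)
for row in range(5,105,10): print(165+row, ["%d/%d"%(hs[row,x,2],hs[row,x,1]) for x in range(10,60,4)])
E
```

```text
170 ['80/13', '80/19', '78/20', '77/17', '116/24', '136/23', '141/24', '140/22', '114/34', '143/25', '140/22', '140/22', '143/21']
180 ['76/20', '77/17', '75/17', '98/18', '182/27', '198/28', '202/28', '216/28', '160/26', '140/24', '140/22', '144/27', '141/22']
190 ['142/25', '85/21', '75/17', '100/20', '238/17', '246/13', '247/12', '252/10', '136/24', '141/25', '135/23', '145/23', '147/92']
200 ['143/29', '121/23', '75/17', '145/28', '232/20', '247/13', '248/13', '252/9', '248/11', '157/26', '143/25', '77/17', '78/26']
210 ['143/23', '140/24', '127/24', '126/24', '223/25', '247/13', '248/12', '252/8', '249/13', '150/25', '146/24', '148/26', '138/22']
220 ['168/47', '240/83', '249/80', '249/79', '209/29', '247/12', '249/12', '252/7', '169/27', '141/27', '138/24', '147/24', '148/22']
230 ['248/79', '248/79', '248/80', '248/79', '193/36', '247/14', '250/11', '252/8', '247/58', '150/39', '142/23', '144/25', '138/30']
240 ['248/80', '248/80', '248/79', '248/80', '200/54', '246/15', '250/9', '252/7', '246/37', '248/81', '248/81', '198/81', '109/26']
250 ['248/78', '248/80', '248/81', '248/79', '248/80', '248/79', '248/80', '248/80', '248/80', '248/80', '248/81', '248/80', '248/80']
260 ['248/78', '248/80', '248/80', '248/81', '248/79', '248/80', '248/81', '248/81', '248/79', '248/79', '248/81', '248/80', '248/79']
```

```bash
cat > knob.py <<'E'
from h import *
def knob(c,f,z,box=(285,165,355,275)):
    x0,y0,x1,y1=box; hs=cv2.cvtColor(f[y0:y1,x0:x1],cv2.COLOR_RGB2HSV)
    m=((hs[...,2]>220)&(hs[...,1]<33)).astype(np.uint8)
    n,l,st,_=cv2.connectedComponentsWithStats(m); i=1+np.argmax(st[1:,4])
    pts=(np.argwhere(l==i)[:,::-1]+[x0,y0]).astype(np.float32)
    w=onz(pts,c,z)[:,:2].astype(np.float32); r=cv2.minAreaRect(w); b=cv2.boxPoints(r)
    e=b[1]-b[0] if np.hypot(*(b[1]-b[0]))>np.hypot(*(b[2]-b[1])) else b[2]-b[1]
    print("px",pts.min(0),pts.max(0),"centre",r[0],"size",r[1],"heading",np.degrees(np.arctan2(e[1],e[0]))%180)
E
python3 - <<'E'
from knob import *
f,c=load("wrist"); knob(c,f,162)
f,ct=load("top"); x=f
p,e=tri(ray([(317.5,184)],*c),ray([(215+103/2.7586,115+152/2.7586)],*ct)); print("B",p,e)
p,e=tri(ray([(317.5,245)],*c),ray([(215+68/2.7586,115+104/2.7586)],*ct)); print("A",p,e)
move_to([579,126,149],128)
E
```

```text
px [310. 180.] [330. 247.] centre (578.479248046875, 127.81340789794922) size (56.67257308959961, 15.55569076538086) heading 40.112835
B [567.35307829 114.06362334 113.97154628] 4.929182884759556
A [594.48531876 137.33236118 179.52843433] 0.835657183882162
shift [0.0005 0.0004 0.092 ] rot [ 0.     0.001 -0.008] clock 10.175
```

Call:
arm_command:
  motion: "0.5 0 0 0.05 0 0 -0.024; 0.5 0 0 0.08 0 0 -0.024; 0.5 0 0 0.092 0 0 -0.024; 0.5 0 0 0.092 0 0 -0.024; 1 0 0 0.092 0 0 -0.024; 1 0 0 0.092 0 0 -0.024; 1 0 0 0.092 0 0 -0.024; 1 0 0 0.092 0 0 -0.024"
  newtons: 40

```text
clock: 11.18
position: [580.7, 126.2, 318.6]
ee_rot: [[-0.777, -0.629, 0.006], [-0.629, 0.777, 0.001], [-0.005, -0.003, -1.0]]
ft_force: [0.8, -1.4, 2.5]
opening: 0.151
```

```bash
cat >> h.py <<'E'
def st():
    o=get_obs(); m=np.array(o["ee_rot"]); print("pos",np.round(o["position"],1),"yhead",np.degrees(np.arctan2(m[1,1],m[0,1])).round(2),"open mm",round(o["opening"]*93,1),"ft",np.round(o["ft_force"],1),"tq",np.round(o["wrist_torque"],3),"clk",o["clock"],"q7",o["q"][6])
E
python3 -c "
from h import *
st();move_to([579,126.5,150],129)"
```

```text
pos [580.7 126.2 318.6] yhead 129.01 open mm 14.0 ft [ 0.8 -1.4  2.5] tq [-0.182 -0.206  0.022] clk 11.175 q7 1.404396026480069
shift [0.0011 0.0013 0.0016] rot [-0.003  0.005  0.   ] clock 11.175
```

Call:
arm_command:
  motion: "1 0 0 0 0 0 0.06; 1 0 0 0 0 0 0.13; 1 0 0 0 0 0 0.2; 1 0 0 0 0 0 0.27; 1 0 0 0 0 0 0.34; 1 0 0 0 0 0 0.41; 1 0 0 0.001 0 0 0.48; 1 0 0 0.001 0 0 0.55; 1 0 0 0.001 0 0 0.55"
  newtons: 60

```text
clock: 12.3
position: [580.8, 126.0, 317.8]
ee_rot: [[-0.991, -0.131, 0.006], [-0.131, 0.991, -0.0], [-0.006, -0.001, -1.0]]
ft_force: [0.0, -2.0, 3.4]
opening: 0.149
```

```bash
python3 -c "
from h import *
st()"
```

```text
pos [580.8 126.  317.8] yhead 97.5 open mm 13.9 ft [ 0.  -2.   3.4] tq [-0.455 -0.274 -0.025] clk 12.3 q7 0.9471588264666164
```

Call:
arm_command:
  motion: "1 0 0 0 0 0 0.07; 1 0 0 0 0 0 0.14; 1 0 0 0 0 0 0.2; 1 0 0 0 0 0 0.2"

```text
clock: 12.8
position: [580.8, 125.9, 317.6]
ee_rot: [[-0.998, 0.067, 0.006], [0.067, 0.998, -0.001], [-0.006, -0.0, -1.0]]
ft_force: [1.0, -3.3, 4.1]
opening: 0.147
```

```bash
python3 -c "
from h import *
st()"
```

```text
pos [580.8 125.9 317.6] yhead 86.18 open mm 13.7 ft [ 1.  -3.3  4.1] tq [-0.728 -0.347  0.27 ] clk 12.8 q7 0.7844732731156622
```

Call:
arm_command:
  motion: "1 0 0 0 0 0 0.05; 1 0 0 0 0 0 0.1; 1 0 0 0 0 0 0.1"

```text
clock: 13.18
position: [580.8, 125.8, 317.5]
ee_rot: [[-0.986, 0.166, 0.006], [0.166, 0.986, -0.0], [-0.006, 0.001, -1.0]]
ft_force: [1.5, -3.6, 4.6]
opening: 0.142
```

```bash
python3 -c "
from h import *
st()"
```

```text
pos [580.8 125.8 317.5] yhead 80.44 open mm 13.2 ft [ 1.5 -3.6  4.6] tq [-0.842 -0.395  0.359] clk 13.175 q7 0.7026775027305767
```

Call:
arm_command:
  motion: "1 0 0 0 0 0 0.05; 1 0 0 0 0 0 0.1; 1 0 0 0 0 0 0.1"

```text
clock: 13.55
position: [580.8, 125.7, 317.4]
ee_rot: [[-0.965, 0.264, 0.006], [0.264, 0.965, -0.0], [-0.006, 0.001, -1.0]]
ft_force: [2.6, -4.7, 4.5]
opening: 0.147
```

```bash
python3 -c "
from h import *
st()"
```

```text
pos [580.8 125.7 317.4] yhead 74.7 open mm 13.7 ft [ 2.6 -4.7  4.5] tq [-1.008 -0.465  0.404] clk 13.55 q7 0.6209686708529525
```

Call:
arm_command:
  motion: "1 0 0 0 0 0 0.06; 1 0 0 0 0 0 0.12; 1 0 0 0 0 0 0.2; 1 0 0 0 0 0 0.2"

```text
clock: 14.05
position: [580.8, 125.6, 317.2]
ee_rot: [[-0.893, 0.451, 0.006], [0.451, 0.893, -0.001], [-0.006, 0.002, -1.0]]
ft_force: [2.7, -5.0, 4.4]
opening: 0.143
```

```bash
python3 -c "
from h import *
st(); f,K,D,E=store('wrist'); st()
k=proj((579,126.5,161),K,D,E)[0]; print(k)
w=f[max(0,int(k[1])-90):int(k[1])+110,220:420]
save('w3.png',cv2.resize(w,(600,600*w.shape[0]//200)))"
```

```text
pos [580.8 125.6 317.2] yhead 63.22 open mm 13.3 ft [ 2.7 -5.   4.4] tq [-1.089 -0.526  0.439] clk 14.05 q7 0.45813930124104335
pos [580.8 125.6 317.2] yhead 63.24 open mm 13.6 ft [ 1.7 -4.7  5. ] tq [-1.104 -0.506  0.394] clk 14.1 q7 0.4584078035975129
[317.09642671 264.00065168]
```

View pics/w3.png

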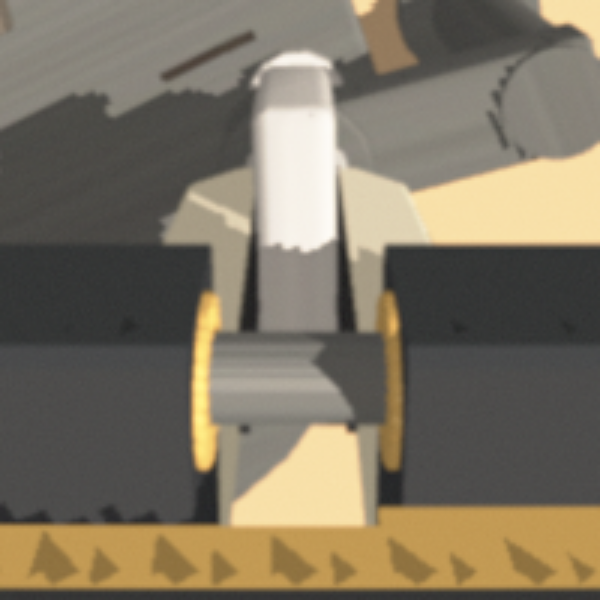

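The knob sits square between the pads at about (300,190), so it follows the tool without lag. The torque jumped near heading 88°, so an eighth of a turn past that is about 43–44°.

Call:
arm_command:
  motion: "1 0 0 0 0 0 0.06; 1 0 0 0 0 0 0.12; 1 0 0 0 0 0 0.18; 1 0 0 0 0 0 0.2; 1 0 0 0 0 0 0.2"

```text
clock: 14.72
position: [580.8, 125.5, 317.0]
ee_rot: [[-0.786, 0.618, 0.006], [0.618, 0.786, -0.001], [-0.005, 0.003, -1.0]]
ft_force: [2.1, -4.5, 4.1]
opening: 0.149
```

```bash
python3 -c "
from h import *
for i in range(3): st(); grab('wrist')
st()"
```

```text
pos [580.8 125.5 317. ] yhead 51.82 open mm 13.8 ft [ 2.1 -4.5  4.1] tq [-1.153 -0.551  0.618] clk 14.725 q7 0.2969379237661947
pos [580.8 125.5 317.1] yhead 51.83 open mm 13.5 ft [ 1.7 -4.5  3.5] tq [-1.161 -0.512  0.572] clk 14.775 q7 0.2969790451627387
pos [580.8 125.5 317.1] yhead 51.83 open mm 13.5 ft [ 1.4 -4.9  3.3] tq [-1.226 -0.555  0.592] clk 14.825 q7 0.2969588170885395
pos [580.8 125.5 317.1] yhead 51.82 open mm 13.4 ft [ 1.3 -5.2  3.5] tq [-1.173 -0.518  0.511] clk 14.875 q7 0.2970007853696365
```

Call:
arm_command:
  motion: "1 0 0 0 0 0 0.06; 1 0 0 0 0 0 0.12; 1 0 0 0 0 0 0.12"

```text
clock: 15.25
position: [580.7, 125.5, 317.0]
ee_rot: [[-0.706, 0.708, 0.005], [0.708, 0.706, -0.001], [-0.005, 0.003, -1.0]]
ft_force: [1.7, -6.0, 3.3]
opening: 0.145
```

```bash
python3 -c "
from h import *
for i in range(3): st(); grab('wrist')
st()"
```

```text
pos [580.7 125.5 317. ] yhead 44.93 open mm 13.5 ft [ 1.7 -6.   3.3] tq [-1.2   -0.52   0.567] clk 15.25 q7 0.19989813155355812
pos [580.7 125.4 317. ] yhead 44.95 open mm 13.7 ft [ 1.8 -5.2  3.8] tq [-1.192 -0.486  0.516] clk 15.3 q7 0.20009459511610128
pos [580.8 125.4 317. ] yhead 44.95 open mm 13.6 ft [ 1.7 -5.   3.4] tq [-1.165 -0.431  0.507] clk 15.35 q7 0.2000818158174556
pos [580.7 125.5 317. ] yhead 44.95 open mm 13.7 ft [ 2.4 -5.   4.2] tq [-1.213 -0.507  0.598] clk 15.4 q7 0.20012585083656698
```

Call:
arm_command:
  motion: "0.6 0 0 0 0 0 0; 0.6 0 0 0 0 0 0; 0.6 0 0 0 0 0 0; 0.6 0 0 -0.05 0 0 0; 0.6 0 0 -0.1 0 0 0; 0.6 0 0 -0.13 0 0 0; 0.6 0 0 -0.13 0 0 0; 0.6 0 0 -0.13 0 0 0"

```text
clock: 16.4
position: [579.3, 126.3, 445.8]
ee_rot: [[-0.705, 0.709, 0.002], [0.709, 0.705, 0.001], [-0.001, 0.002, -1.0]]
ft_force: [0.3, 0.4, 0.2]
opening: 0.401
```

```bash
python3 -c "
from knob import *
st(); f,K,D,E=store('wrist'); c=(K,D,E)
k=proj((579,126.5,159),*c)[0]; print(k)
knob(c,f,159,(280,int(k[1])-60,370,min(400,int(k[1])+40)))
g=grab('scene')[0]
out=np.zeros((580,800,3),np.uint8); out[:375,:600]=cv2.resize(f,(600,375)); out[375:580,:400]=cv2.resize(g,(640,400))[150:355,150:550]; t=grab('top')[0]; save('top_end.png',t); out[375:575,400:720]=cv2.resize(t,(320,200))
save('w4.png',out)"
```

```text
pos [579.3 126.3 445.8] yhead 44.83 open mm 37.3 ft [0.3 0.4 0.2] tq [-0.007 -0.081  0.059] clk 16.4 q7 0.27610442164267823
[317.87212799 200.74208433]
px [314. 171.] [329. 229.] centre (581.866455078125, 129.24757385253906) size (13.42806625366211, 56.71186828613281) heading 136.7876
```

View pics/w4.png

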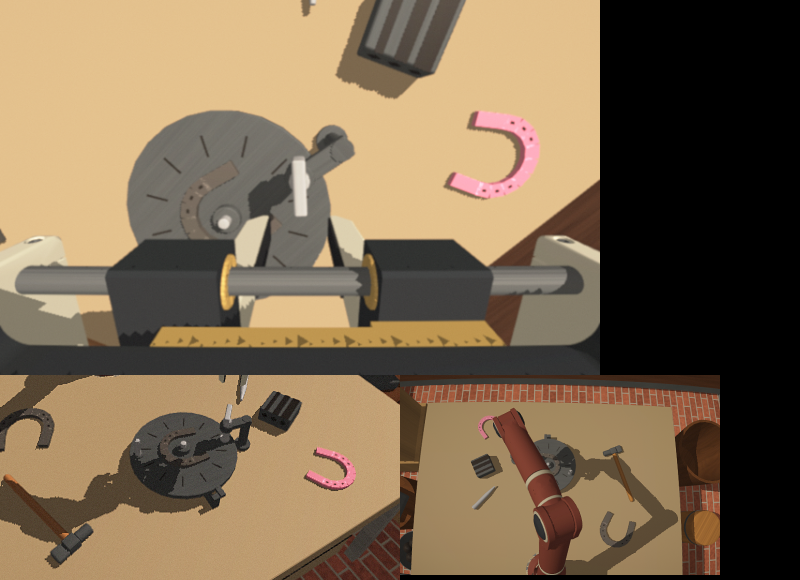

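The knob now stands at 136.8° (it started at about 40°, i.e. 220°). The lug is still at the stop and the bystanders look untouched. One check of the shoe's centring remains, then I hand in.

```bash
python3 -c "
from h import *
f,c=load('top'); x0,y0=270,140; h=cv2.cvtColor(f[y0:225,x0:330],cv2.COLOR_RGB2HSV)
L=f[y0:225,x0:330].astype(int); m=((L[...,0]-L[...,2])>14).astype(np.uint8)
n,l,s,_=cv2.connectedComponentsWithStats(m); i=1+np.argmax(s[1:,4]); p=np.argwhere(l==i)[:,::-1]+[x0,y0]
w=onz(p,c,60)[:,:2].astype(np.float32); print(s[i],cv2.minEnclosingCircle(w),cv2.minAreaRect(w), onz([(210+214/2.5,110+(415-250)/330*135)],c,80))
"
```

```text
[  1  16  49  49 863] ((554.8394775390625, 11.375846862792969), 72.18668365478516) ((552.7705688476562, -1.0524063110351562), (118.73005676269531, 127.85249328613281), 81.34208679199219) [[556.37932629   1.42193663  80.        ]]
```

```bash
python3 -c "
from h import *
print(get_obs()['clock']); print(ctrl.sign_off())"
```

```text
16.55
the job is handed in; nothing more can be done
None
```

I turned the turntable clockwise by its peg to the stop, locked it with the bar knob and handed the job in at 16.6 s; no verdict was reported.

- **Turntable:** the push force rose to about 20 N with the peg near −111° to −112°, where about −111° was expected. The pictures show the lug against the stop block.
- **Knob:** torque rose from about 0 to 0.27–0.40 N m around heading 88°. I turned on to 45°, about 43° past contact by that estimate. The foot met the plate somewhere between 97° and 86°, so the turn past contact is 41–52° against the 45° wanted. The camera shows the knob did not slip in the jaws.
- **Disagreement:** the final torque averaged about 0.55 N m, a little under the nominal 0.63. That could mean slightly less turn past contact than the angles suggest. The torque readings were noisy by several hundredths of a N m. The foot force itself could not be measured.
- **Shoe:** it lies flat round the boss, with its centre about 8 mm from the pin, measured after the push and before the knob was turned.
- **Bystanders:** the punch, fuller and swage block look as they were in the last pictures. I did not measure them. The gripper was clear of everything, with wrist force near zero.

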